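# Index the vial carousel to the green pick-up post

### The job

Bring the yellow-capped vial on the red carousel round to stand at the green-topped post. Do it only by working the black upright handle of the ratchet lever, one full stroke after another, each from its resting place to the stop and back; do not touch the carousel or its vials. Finish with the lever back at its resting place.

Things in the scene. Friction and masses are not known exactly. Their poses are not given: they have to be found in the camera images.
- handle (a point): Point to push or grip on the ratchet lever's handle, a black upright rod 18 mm in diameter. The point is 105 mm above the bench; the rod's top is 22 mm higher and it is free all round for 80 mm below its top. It stands on a steel arm on the robot's side of the carousel, 155 mm from the carousel's upright axis, and swings about that axis, 2 to 4 N at the handle. It starts at rest.
- lever (a joint): Swing of the lever, rad: 0 at rest against a stop, 0.70 (40 degrees, 108 mm of arc) at the far stop, growing counter-clockwise from above (handle to the robot's right). Out to the stop, it carries the carousel to its next place; a light spring brings it back in about 1 s, the carousel staying put. It takes the next pin only after coming back to below 0.05.
- carousel: Red disc, 196 mm in diameter, top 60 mm above the bench, with a blue column (24 mm in diameter, 135 mm high) and vials 100 mm high above the bench fixed in some of its 12 places. Origin on its upright axis at bench level, z up, yellow-capped vial on its -y axis. Each full stroke turns it 30 degrees counter-clockwise from above; it does not run back. Fixed round grey foot, 260 mm in diameter.
- yellow_vial (a point): Centre of the yellow-capped vial (the only yellow cap; 20 mm in diameter, 40 mm high), fixed in the carousel 83 mm from its axis, 80 mm above the bench.
- green_ball (a point): Centre of the green ball (22 mm in diameter, 97 mm above the bench) on the pick-up post, fixed just outside the disc's rim, 114 mm from its axis. Like posts with a white and a black ball stand 30 or 60 degrees from it. It starts 60, 90 or 120 degrees (+-3) ahead of the yellow-capped vial: 2, 3 or 4 strokes. With the vial at the post both lie on one line from the axis, 31 mm apart from above.

How it is judged:
At the end, for the whole second after the job is handed in: The yellow-capped vial stands at the green post, at most 36 mm from the ball's centre seen from above (about 11 degrees of turn either way from the exact place), the carousel is at rest, and the lever's handle is back within 20 mm of its resting place (horizontal distance between yellow_vial and green_ball below 0.036 m and distance of handle from where it was at the start of the episode below 0.02 m and angular speed of carousel below 0.05 rad/s); the robot touches nothing.
It fails at once if The carousel or a vial on it is touched by the robot (contact force between any of the fingers, the arm and carousel above 1 N).
It also fails if it takes over 64 s, if anything falls off the work surface, if the arm or the gripper's body presses on something with over 40 N, if the wrist force passes 120 N, or if a joint passes its speed limit or range.

### The arm

A 7-joint arm with a two-finger parallel gripper is mounted at the origin on the work surface. World frame = base frame: x ahead of the robot, y to its left, z up, the work surface at z = 0. Lengths are in m, angles in rad, forces in N, time in s.
With the tool pointing down it reaches from about 0.4 to 0.85 m from the base axis. Payload 10.4 kg.
Tool frame: the origin (TCP) lies between the finger pads; the fingertips stand 14 mm ahead of it and the grasp point (between the pads) lies 5 mm behind it; z points along the fingers, y is the direction in which the jaws open and shut (so a half turn about z gives the same grasp; the last joint's range is limited). The gripper opens to 87 mm and grips with 3 to 60 N. Pads are 19 mm wide; open, the fingers measure 117 mm over their backs; the gripper's body (75 mm by 190 mm) begins 51 mm behind the grasp point.
Start: joints at [-1.222, 0.332, -0.065, 1.46, 0.022, 1.35, -0.088], TCP at [0.227, 0.582, 0.237] pointing down, gripper open.
Joint ranges: [-2.6, 2.6], [-0.5, 2.12], [-1.47, 1.34], [0.16, 2.42], [-1.27, 4.41], [0.06, 2.06], [-2.6, 2.6]. Speed limits (rad/s): [2.22, 2.22, 2.79, 2.79, 3.14, 3.14, 3.14].

### API

Orientations are given as a unit quaternion [x, y, z, w].
In Python, from bench import readout, camera, calibration, order gives the robot as it stands.
- The arm moves only by the tool apply_moves, never from a script. Its argument "deltas" is a list of rows, each an object with "translation": the shift along the world's x, y, z in m, a list of three; "turn": the turn, a rotation vector about the world's x, y, z in rad, a list of three; "hand": the finger opening in m, from 0 to 0.087. A call has 1 to 5 rows; each row shifts and turns the pose as measured when the row begins; what a row does not reach is not made up. A row lasts 1/10 s, in which the tool goes at most 50 mm and 8.59 degrees, less where a joint would pass 70% of its speed; a pose out of reach is approached as far as the arm can. A call with a gripper value outside its range is refused whole. The fingers move at their own pace and stop on an object; "newtons" is the grip in N (left out, the last holds). Time passes only in rows, so rows that do not move let the fingers close. It gives the time, the measured TCP pose, the force and the opening at its end, in the units of the state.
- readout.read_state(): the state, without advancing time (a new reading comes with each control period).
- camera(name): name is "side" or "top"; returns the picture (400x640x3 uint8, red, green, blue); there is no depth.
- calibration(name): a dict with "fx", "fy", "cx", "cy" (pixels), "D" ([k1, k2, p1, p2, k3] as OpenCV has them; the pictures are not rectified), "extrinsics" (4x4, takes a point from world to camera coordinates). Camera axes: x right, y down, z forward; pixel columns grow to the right and rows downward; lengths in m; the calibration is good to about 2 mm. A picture is of the moment at which its call begins. calibration takes no time and is no camera call.
- order.close_job(): hands the job in, once; it reports no verdict.
The state is a dict: "time": time; "joint_positions": joint angles; "joint_vel": joint speeds; "joint_torque": joint torques, N m; "ee_pos": TCP position; "eef_rot": TCP orientation; "ft_force": force on the tool from outside, world axes, zero at the start; "torque": the same for the moment, N m; "width": finger opening in m.
Only numpy, scipy, OpenCV 4.12 (cv2) and the standard library are available. Lean on these libraries where they do the work, as an engineer would, in place of code of your own. Each camera call takes 0.05 s, during which the arm holds its last target. There are 200 camera calls.

## Working session

There is one attempt and no reset: what is moved stays moved. The work goes in short steps, Python scripts to look and compute and a tool call to move; the robot and the scene stay as the last step left them, time stands still between calls to the robot, and variables do not carry over. Pictures are saved under pics/ and viewed, about 8 in all and at most 12, crops included, and the job is handed in when it is done.

Besides the shell and the picture viewer there is one more tool, called in YAML: its name, and indented under it one key for each argument. apply_moves: Moves the arm, as the interface text tells. Its arguments: {"type":"object","properties":{"deltas":{"type":"array","items":{"type":"object","properties":{"translation":{"type":"array","items":{"type":"number"}},"turn":{"type":"array","items":{"type":"number"}},"hand":{"type":"number"}}}},"newtons":{"type":"number"}},"required":["deltas"]}

```bash
mkdir -p pics; cat > h.py <<'E'
import numpy as np,cv2
from bench import readout,camera,calibration,order
def ray(n,uv):
    c=calibration(n);K=np.array([[c['fx'],0,c['cx']],[0,c['fy'],c['cy']],[0,0,1.]])
    p=cv2.undistortPoints(np.array([[uv]],float),K,np.array(c['D'],float))[0,0]
    E=np.array(c['extrinsics']);R,t=E[:3,:3],E[:3,3]
    return -R.T@t,R.T@np.array([p[0],p[1],1])
def plane(n,uv,z):
    o,d=ray(n,uv);return o+d*(z-o[2])/d[2]
def proj(n,P):
    c=calibration(n);K=np.array([[c['fx'],0,c['cx']],[0,c['fy'],c['cy']],[0,0,1.]])
    E=np.array(c['extrinsics']);return cv2.projectPoints(np.array([P],float),cv2.Rodrigues(E[:3,:3])[0],E[:3,3],K,np.array(c['D'],float))[0][0,0]
def snap(n,f):
    im=camera(n);cv2.imwrite('pics/'+f,im[:,:,::-1]);return im
def blobs(im,lo,hi,amin=15):
    m=cv2.inRange(cv2.cvtColor(im,cv2.COLOR_RGB2HSV),lo,hi)
    n,_,s,c=cv2.connectedComponentsWithStats(m)
    return [(c[i].round(1).tolist(),s[i].tolist()) for i in range(1,n) if s[i,4]>amin]
E
python3 - <<'E'
from h import *
for n in('top','side'):
    im=snap(n,n+'0.png')
    print(n,ray(n,(320,200)))
    for k,lo,hi in(('yel',(22,120,100),(35,255,255)),('grn',(45,100,60),(85,255,255)),('blue',(100,120,50),(130,255,255)),('red',(0,120,60),(8,255,255)),('blk',(0,0,0),(180,255,45))):
        print(k,blobs(im,lo,hi))
print(readout.read_state())
E
```

```text
top (array([0.52963114, 0.02316677, 0.73755695]), array([ 0.13903046, -0.03979841, -0.98959836]))
yel [([380.9, 187.5], [375, 183, 12, 10, 98])]
grn [([286.6, 137.0], [282, 132, 10, 11, 84])]
blue [([330.2, 191.0], [323, 183, 16, 18, 195]), ([287.6, 223.9], [283, 219, 11, 11, 95]), ([586.3, 273.4], [543, 243, 97, 61, 2749]), ([626.8, 288.0], [624, 286, 9, 5, 27]), ([608.1, 292.9], [605, 291, 10, 5, 32])]
red [([327.7, 198.3], [271, 142, 115, 113, 8056]), ([590.9, 271.7], [585, 269, 12, 7, 74]), ([615.5, 287.1], [609, 284, 13, 8, 77])]
blk [([316.1, 58.5], [0, 49, 640, 25, 9697]), ([34.1, 112.5], [13, 100, 39, 23, 282]), ([68.1, 127.5], [57, 113, 16, 28, 61]), ([595.0, 126.8], [586, 119, 19, 17, 241]), ([322.0, 134.6], [316, 120, 13, 30, 220]), ([289.6, 148.5], [288, 144, 6, 9, 30]), ([299.1, 157.5], [294, 153, 11, 10, 83]), ([367.0, 167.8], [362, 163, 11, 10, 86]), ([279.1, 201.7], [274, 197, 11, 10, 89]), ([360.4, 235.3], [355, 230, 12, 11, 104]), ([308.5, 241.8], [304, 237, 10, 11, 90]), ([334.1, 245.7], [329, 241, 11, 11, 91]), ([4.7, 257.3], [0, 248, 12, 22, 121]), ([315.7, 290.5
[... 1212 characters left out ...]
'time': 0.1, 'joint_positions': array([-1.22160569,  0.33280163, -0.06470826,  1.46083781,  0.02159367,
        1.3499151 , -0.08851083]), 'joint_vel': array([ 0.00078431, -0.00093734,  0.00055809, -0.00322983, -0.00033499,
       -0.00182787,  0.00096867]), 'joint_torque': array([ 1.24225098e-03, -6.24538493e+01,  2.45282531e-02, -3.90718460e+01,
       -6.13358687e-02,  3.66648508e-02,  8.32302931e-05]), 'ee_pos': array([0.22693016, 0.58199648, 0.23584724]), 'eef_rot': array([ 1.84819387e-01,  9.82772300e-01, -6.26477097e-04, -9.31193330e-05]), 'ft_force': array([-0.00535545,  0.3520573 ,  0.21254002]), 'torque': array([-0.0336704 , -0.01841009, -0.04715705]), 'width': 0.08698870895035025}
```

View pics/top0.png

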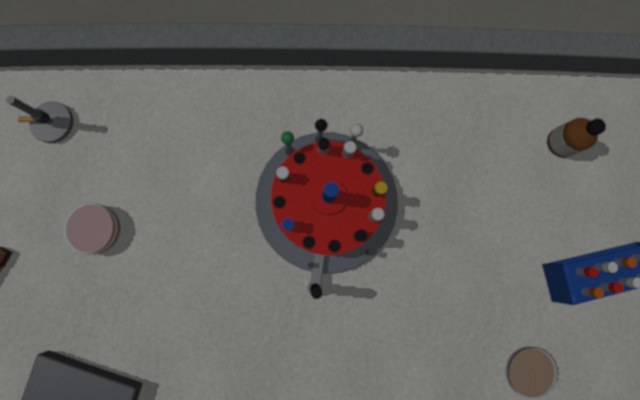

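View pics/side0.png

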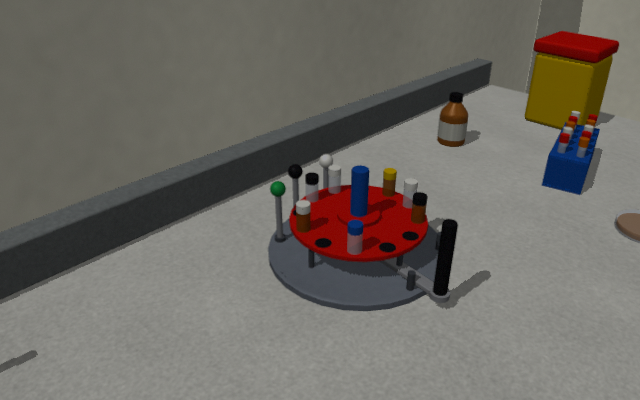

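The top view shows the handle at (316,291), the column at (330,191), the yellow cap at (381,187) and the green ball at (287,137). The side view shows yellow at (389,173) and green at (277,187).

```bash
python3 - <<'E'
from h import *
def tri(a,b):
    (o1,d1),(o2,d2)=ray('top',a),ray('side',b)
    d1/=np.linalg.norm(d1);d2/=np.linalg.norm(d2)
    s=np.linalg.lstsq(np.c_[d1,-d2],o2-o1,rcond=None)[0]
    p,q=o1+d1*s[0],o2+d2*s[1];return ((p+q)/2).round(4),np.linalg.norm(p-q).round(4)
print('tri yel',tri((380.9,187.5),(388.7,172.7)),'grn',tri((286.6,137),(276.7,187.2)))
c=plane('top',(331,189.5),.135);d=plane('top',(327.7,198.3),.06)
y=plane('top',(380.9,187.5),.1);g=plane('top',(286.6,137),.097);h=plane('top',(316,291),.125)
print('col',c,'disc',d,'y',y,'g',g,'h',h, 'h side',plane('side',(449,224),.127))
for nm,o in(('c',c),('d',d)):
    for k,p,r in(('y',y,.083),('g',g,.114),('h',h,.155)):
        v=(p-o)[:2];print(nm,k,np.hypot(*v).round(4),r,np.degrees(np.arctan2(v[1],v[0])).round(1))
E
```

```text
tri yel (array([ 0.6411, -0.1007,  0.095 ]), np.float64(0.0015)) grn (array([0.7224, 0.0515, 0.0994]), np.float64(0.0003))
col [ 0.63027925 -0.01767818  0.135     ] disc [ 0.62774933 -0.01708115  0.06      ] y [ 0.63966064 -0.10016066  0.1       ] g [0.72304037 0.05150041 0.097     ] h [0.4800787  0.00484262 0.125     ] h side [0.47549781 0.01044354 0.127     ]
c y 0.083 0.083 -83.5
c g 0.1157 0.114 36.7
c h 0.1519 0.155 171.5
d y 0.0839 0.083 -81.8
d g 0.1174 0.114 35.7
d h 0.1493 0.155 171.6
```

Column axis at about (0.630, -0.0175). The radii agree with the given sizes: 83, 116 and 152 mm. Yellow is at -83.5° and green at 36.7°, so 120° apart, which means 4 strokes. The handle at rest is at about (0.476, 0.0055), 171.5°. I'll straddle the rod with the jaws along the mid-stroke tangent (turn +0.57 rad).

apply_moves:
  deltas:
    - {"translation": [0.017,-0.039,0],"turn": [0,0,0.1],"hand": 0.087}
    - {"translation": [0.017,-0.039,0],"turn": [0,0,0.1],"hand": 0.087}
    - {"translation": [0.017,-0.039,0],"turn": [0,0,0.1],"hand": 0.087}
    - {"translation": [0.017,-0.039,0],"turn": [0,0,0.1],"hand": 0.087}
    - {"translation": [0.017,-0.039,0],"turn": [0,0,0.1],"hand": 0.087}

```text
time: 0.6
ee_pos: [0.3086, 0.3837, 0.2319]
eef_rot: [-0.077, 0.997, -0.003, -0.002]
ft_force: [0.7, -0.3, 0.3]
width: 0.0869
```

apply_moves:
  deltas:
    - {"translation": [0.017,-0.039,0],"turn": [0,0,0.1],"hand": 0.087}
    - {"translation": [0.017,-0.039,0],"turn": [0,0,0],"hand": 0.087}
    - {"translation": [0.017,-0.039,0],"turn": [0,0,0],"hand": 0.087}
    - {"translation": [0.017,-0.039,0],"turn": [0,0,0],"hand": 0.087}
    - {"translation": [0.017,-0.039,0],"turn": [0,0,0],"hand": 0.087}

```text
time: 1.1
ee_pos: [0.3949, 0.1792, 0.2309]
eef_rot: [-0.131, 0.991, -0.003, -0.002]
ft_force: [0.4, 0.1, 0.5]
width: 0.0868
```

apply_moves:
  deltas:
    - {"translation": [0.02,-0.043,0],"turn": [0,0,0],"hand": 0.087}
    - {"translation": [0.02,-0.043,0],"turn": [0,0,0],"hand": 0.087}
    - {"translation": [0.02,-0.043,0],"turn": [0,0,0],"hand": 0.087}
    - {"translation": [0.02,-0.04,0],"turn": [0,0,0],"hand": 0.087}
    - {"translation": [0,0,0],"turn": [0,0,0],"hand": 0.087}

```text
time: 1.6
ee_pos: [0.4769, -0.0034, 0.2308]
eef_rot: [-0.128, 0.992, -0.003, -0.002]
ft_force: [-0.9, 0.5, 0.1]
width: 0.0869
```

apply_moves:
  deltas:
    - {"translation": [-0.001,0.009,-0.03],"turn": [0,0,0],"hand": 0.087}
    - {"translation": [0,0,-0.03],"turn": [0,0,0],"hand": 0.087}
    - {"translation": [0,0,-0.02],"turn": [0,0,0],"hand": 0.087}
    - {"translation": [0,0,0],"turn": [0,0,0],"hand": 0.087}

```text
time: 2.0
ee_pos: [0.4756, 0.0043, 0.1482]
eef_rot: [-0.126, 0.992, -0.003, -0.002]
ft_force: [-1.2, -0.1, 0.8]
width: 0.0873
```

```bash
python3 - <<'E'
from h import *
im=snap('side','s1.png'); t=snap('top','t1.png'); s=readout.read_state(); print(s['ee_pos'],s['ft_force'])
cv2.imwrite('pics/c1.png',cv2.resize(np.hstack([im[90:350,320:580],t[160:360,220:420].repeat(1,0) if 0 else cv2.resize(t[100:360,190:450],(260,260))])[:,:,::-1],None,fx=1.5,fy=1.5))
E
```

```text
[0.47722602 0.00435364 0.15079068] [ 0.49775429 -0.32356484 -0.18742216]
```

View pics/c1.png

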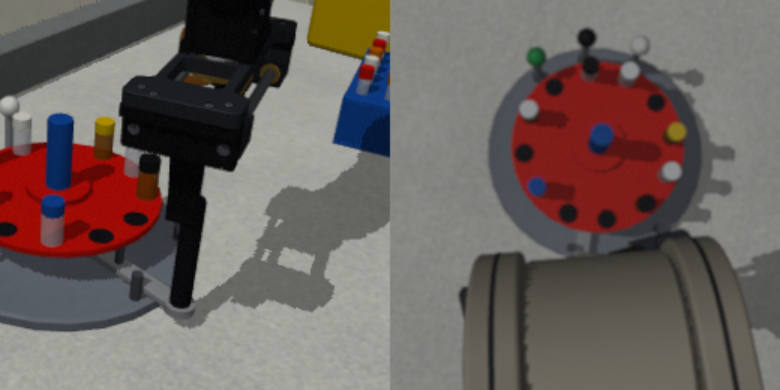

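The jaws straddle the rod, and the shadow shows the rod between the fingers. Next: descend and narrow.

apply_moves:
  deltas:
    - {"translation": [-0.001,0.001,-0.022],"turn": [0,0,0],"hand": 0.087}
    - {"translation": [0,0,-0.022],"turn": [0,0,0],"hand": 0.087}
    - {"translation": [0,0,0],"turn": [0,0,0],"hand": 0.045}
    - {"translation": [0,0,0],"turn": [0,0,0],"hand": 0.045}
    - {"translation": [0,0,0],"turn": [0,0,0],"hand": 0.045}

```text
time: 2.6
ee_pos: [0.4806, 0.0067, 0.1132]
eef_rot: [-0.126, 0.992, -0.002, 0.005]
ft_force: [0.7, 0.1, 0.2]
width: 0.0702
```

apply_moves:
  deltas:
    - {"translation": [-0.004,-0.001,-0.006],"turn": [0,0,0],"hand": 0.045}
    - {"translation": [0,0,0],"turn": [0,0,0],"hand": 0.045}
    - {"translation": [0,0,0],"turn": [0,0,0],"hand": 0.045}
    - {"translation": [0,0,0],"turn": [0,0,0],"hand": 0.045}

```text
time: 3.0
ee_pos: [0.4777, 0.0058, 0.1094]
eef_rot: [-0.126, 0.992, -0.002, 0.007]
ft_force: [0.3, -0.4, -0.4]
width: 0.0461
```

apply_moves:
  deltas:
    - {"translation": [0.001,-0.012,0],"turn": [0,0,0],"hand": 0.045}
    - {"translation": [0,-0.012,0],"turn": [0,0,0],"hand": 0.045}
    - {"translation": [0,-0.013,0],"turn": [0,0,0],"hand": 0.045}
    - {"translation": [0.001,-0.014,0],"turn": [0,0,0],"hand": 0.045}
    - {"translation": [0.002,-0.014,0],"turn": [0,0,0],"hand": 0.045}

```text
time: 3.5
ee_pos: [0.48, -0.0622, 0.1092]
eef_rot: [-0.128, 0.992, -0.001, 0.006]
ft_force: [-0.0, 3.0, 0.8]
width: 0.0449
```

apply_moves:
  deltas:
    - {"translation": [0.004,-0.013,0],"turn": [0,0,0],"hand": 0.045}
    - {"translation": [0.005,-0.013,0],"turn": [0,0,0],"hand": 0.045}
    - {"translation": [0.006,-0.012,0],"turn": [0,0,0],"hand": 0.045}
    - {"translation": [0.005,-0.01,0],"turn": [0,0,0],"hand": 0.045}

```text
time: 3.9
ee_pos: [0.4983, -0.115, 0.109]
eef_rot: [-0.126, 0.992, 0.001, 0.004]
ft_force: [-0.6, 18.0, -0.4]
width: 0.0451
```

At the stop (18 N). Returning.

apply_moves:
  deltas:
    - {"translation": [-0.006,0.013,0],"turn": [0,0,0],"hand": 0.045}
    - {"translation": [-0.007,0.014,0],"turn": [0,0,0],"hand": 0.045}
    - {"translation": [-0.005,0.014,0],"turn": [0,0,0],"hand": 0.045}
    - {"translation": [-0.003,0.014,0],"turn": [0,0,0],"hand": 0.045}
    - {"translation": [-0.001,0.014,0],"turn": [0,0,0],"hand": 0.045}

```text
time: 4.4
ee_pos: [0.4757, -0.0519, 0.109]
eef_rot: [-0.122, 0.993, 0.001, 0.005]
ft_force: [-1.3, 0.8, -0.8]
width: 0.0448
```

apply_moves:
  deltas:
    - {"translation": [0,0.015,0],"turn": [0,0,0],"hand": 0.045}
    - {"translation": [0,0.015,0],"turn": [0,0,0],"hand": 0.045}
    - {"translation": [0,0.015,0],"turn": [0,0,0],"hand": 0.045}
    - {"translation": [0,0,0],"turn": [0,0,0],"hand": 0.045}
    - {"translation": [0,0,0],"turn": [0,0,0],"hand": 0.045}

```text
time: 4.9
ee_pos: [0.4753, -0.0094, 0.1091]
eef_rot: [-0.12, 0.993, 0.001, 0.005]
ft_force: [-1.3, 1.3, 1.0]
width: 0.045
```

```bash
cat >> h.py <<'E'
def ang():
    c=np.array([.63,-.0175]);r={}
    im=camera('top')
    for k,lo,hi,z in(('y',(22,120,100),(35,255,255),.1),('g',(45,100,60),(85,255,255),.097)):
        for uv,s in blobs(im,lo,hi,30):
            p=plane('top',uv,z)[:2];v=p-c
            if np.hypot(*v)<.14: r[k]=(uv,p.round(4),np.hypot(*v).round(3),np.degrees(np.arctan2(v[1],v[0])).round(1))
    print(r); 
    if len(r)==2: print('dist',np.hypot(*(r['y'][1]-r['g'][1])))
    s=readout.read_state();print(s['time'],s['ee_pos'].round(4),s['ft_force'].round(1))
E
python3 - <<'E'
from h import *
ang(); im=snap('side','s2.png')
cv2.imwrite('pics/c2.png',im[90:350,250:580][:,:,::-1])
E
```

```text
{'y': ([370.2, 162.4], array([ 0.6807, -0.0838]), np.float64(0.084), np.float64(-52.6)), 'g': ([286.8, 137.2], array([0.7227, 0.0512]), np.float64(0.115), np.float64(36.5))}
dist 0.14138246001537816
4.95 [ 0.4753 -0.0094  0.1091] [-1.6  1.8 -0.1]
```

View pics/c2.png

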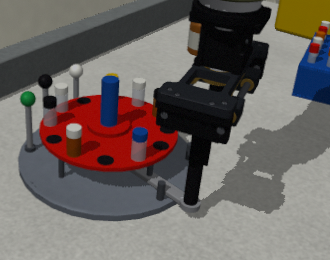

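The first stroke turned it 30° as expected (-83.5° to -52.6°). I'll back off fully so the lever re-engages, then stroke 2.

apply_moves:
  deltas:
    - {"translation": [0.001,0.009,0],"turn": [0,0,0],"hand": 0.045}
    - {"translation": [0.001,0.007,0],"turn": [0,0,0],"hand": 0.045}
    - {"translation": [0,0,0],"turn": [0,0,0],"hand": 0.045}
    - {"translation": [0,0,0],"turn": [0,0,0],"hand": 0.045}
    - {"translation": [0,0,0],"turn": [0,0,0],"hand": 0.045}

```text
time: 5.5
ee_pos: [0.4779, 0.006, 0.1092]
eef_rot: [-0.119, 0.993, 0.0, 0.005]
ft_force: [-1.0, -0.6, -0.1]
width: 0.0448
```

apply_moves:
  deltas:
    - {"translation": [0.001,-0.012,0],"turn": [0,0,0],"hand": 0.045}
    - {"translation": [0,-0.012,0],"turn": [0,0,0],"hand": 0.045}
    - {"translation": [0,-0.013,0],"turn": [0,0,0],"hand": 0.045}
    - {"translation": [0.001,-0.014,0],"turn": [0,0,0],"hand": 0.045}
    - {"translation": [0.002,-0.014,0],"turn": [0,0,0],"hand": 0.045}

```text
time: 6.0
ee_pos: [0.4799, -0.0628, 0.1087]
eef_rot: [-0.12, 0.993, 0.002, 0.003]
ft_force: [1.2, 2.6, 0.4]
width: 0.045
```

apply_moves:
  deltas:
    - {"translation": [0.004,-0.013,0],"turn": [0,0,0],"hand": 0.045}
    - {"translation": [0.005,-0.013,0],"turn": [0,0,0],"hand": 0.045}
    - {"translation": [0.006,-0.012,0],"turn": [0,0,0],"hand": 0.045}
    - {"translation": [0.005,-0.01,0],"turn": [0,0,0],"hand": 0.045}

```text
time: 6.4
ee_pos: [0.4981, -0.1156, 0.1085]
eef_rot: [-0.118, 0.993, 0.004, 0.002]
ft_force: [-0.8, 21.3, 1.2]
width: 0.0454
```

Stop reached (21 N). Return, then stroke 3.

apply_moves:
  deltas:
    - {"translation": [-0.006,0.013,0],"turn": [0,0,0],"hand": 0.045}
    - {"translation": [-0.006,0.014,0],"turn": [0,0,0],"hand": 0.045}
    - {"translation": [-0.005,0.014,0],"turn": [0,0,0],"hand": 0.045}
    - {"translation": [-0.003,0.014,0],"turn": [0,0,0],"hand": 0.045}
    - {"translation": [-0.001,0.014,0],"turn": [0,0,0],"hand": 0.045}

```text
time: 6.9
ee_pos: [0.4762, -0.0528, 0.1087]
eef_rot: [-0.113, 0.994, 0.004, 0.003]
ft_force: [-0.5, -0.5, 0.8]
width: 0.045
```

apply_moves:
  deltas:
    - {"translation": [0,0.015,0],"turn": [0,0,0],"hand": 0.045}
    - {"translation": [0,0.015,0],"turn": [0,0,0],"hand": 0.045}
    - {"translation": [0,0.015,0],"turn": [0,0,0],"hand": 0.045}
    - {"translation": [0.001,0.009,0],"turn": [0,0,0],"hand": 0.045}
    - {"translation": [0.001,0.006,0],"turn": [0,0,0],"hand": 0.045}

```text
time: 7.4
ee_pos: [0.4779, 0.0042, 0.1089]
eef_rot: [-0.111, 0.994, 0.003, 0.003]
ft_force: [0.4, 0.4, -0.8]
width: 0.0454
```

apply_moves:
  deltas:
    - {"translation": [0,0,0],"turn": [0,0,0],"hand": 0.045}
    - {"translation": [0,0,0],"turn": [0,0,0],"hand": 0.045}
    - {"translation": [0,0,0],"turn": [0,0,0],"hand": 0.045}
    - {"translation": [0,0,0],"turn": [0,0,0],"hand": 0.045}

```text
time: 7.8
ee_pos: [0.4782, 0.002, 0.1089]
eef_rot: [-0.11, 0.994, 0.003, 0.003]
ft_force: [-0.3, 0.5, 0.1]
width: 0.045
```

```bash
python3 -c "from h import *;ang()"
```

```text
{'y': ([348.9, 146.1], array([ 0.7076, -0.0497]), np.float64(0.084), np.float64(-22.5)), 'g': ([286.8, 137.3], array([0.7225, 0.0512]), np.float64(0.115), np.float64(36.6))}
dist 0.10199421552225402
7.85 [0.4782 0.002  0.1089] [-0.2 -0.3 -0.5]
```

Yellow is now at -22.5°. Stroke 3.

apply_moves:
  deltas:
    - {"translation": [0,-0.01,0],"turn": [0,0,0],"hand": 0.045}
    - {"translation": [0,-0.012,0],"turn": [0,0,0],"hand": 0.045}
    - {"translation": [0,-0.012,0],"turn": [0,0,0],"hand": 0.045}
    - {"translation": [0.001,-0.013,0],"turn": [0,0,0],"hand": 0.045}
    - {"translation": [0.002,-0.013,0],"turn": [0,0,0],"hand": 0.045}

```text
time: 8.35
ee_pos: [0.4794, -0.0616, 0.1085]
eef_rot: [-0.111, 0.994, 0.004, 0.002]
ft_force: [-0.0, 3.5, 0.2]
width: 0.0453
```

apply_moves:
  deltas:
    - {"translation": [0.004,-0.013,0],"turn": [0,0,0],"hand": 0.045}
    - {"translation": [0.005,-0.013,0],"turn": [0,0,0],"hand": 0.045}
    - {"translation": [0.006,-0.012,0],"turn": [0,0,0],"hand": 0.045}
    - {"translation": [0.005,-0.01,0],"turn": [0,0,0],"hand": 0.045}

```text
time: 8.75
ee_pos: [0.4978, -0.1146, 0.1082]
eef_rot: [-0.11, 0.994, 0.006, 0.001]
ft_force: [-0.0, 17.0, -0.4]
width: 0.045
```

apply_moves:
  deltas:
    - {"translation": [-0.006,0.013,0],"turn": [0,0,0],"hand": 0.045}
    - {"translation": [-0.006,0.014,0],"turn": [0,0,0],"hand": 0.045}
    - {"translation": [-0.005,0.014,0],"turn": [0,0,0],"hand": 0.045}
    - {"translation": [-0.003,0.014,0],"turn": [0,0,0],"hand": 0.045}
    - {"translation": [-0.001,0.014,0],"turn": [0,0,0],"hand": 0.045}

```text
time: 9.25
ee_pos: [0.4767, -0.0522, 0.1086]
eef_rot: [-0.105, 0.994, 0.005, 0.002]
ft_force: [-0.2, 1.2, -1.0]
width: 0.0449
```

apply_moves:
  deltas:
    - {"translation": [0,0.015,0],"turn": [0,0,0],"hand": 0.045}
    - {"translation": [0,0.015,0],"turn": [0,0,0],"hand": 0.045}
    - {"translation": [0,0.015,0],"turn": [0,0,0],"hand": 0.045}
    - {"translation": [0.001,0.009,0],"turn": [0,0,0],"hand": 0.045}
    - {"translation": [0.001,0.006,0],"turn": [0,0,0],"hand": 0.045}

```text
time: 9.75
ee_pos: [0.4791, 0.0051, 0.109]
eef_rot: [-0.103, 0.995, 0.004, 0.003]
ft_force: [0.1, -0.5, -0.4]
width: 0.0448
```

apply_moves:
  deltas:
    - {"translation": [0,0,0],"turn": [0,0,0],"hand": 0.045}
    - {"translation": [0,0,0],"turn": [0,0,0],"hand": 0.045}
    - {"translation": [0,0,0],"turn": [0,0,0],"hand": 0.045}
    - {"translation": [0,0,0],"turn": [0,0,0],"hand": 0.045}

```text
time: 10.15
ee_pos: [0.4794, 0.0028, 0.109]
eef_rot: [-0.102, 0.995, 0.004, 0.003]
ft_force: [-0.9, 0.6, -0.8]
width: 0.0447
```

```bash
python3 -c "from h import *;ang()"
```

```text
{'y': ([322.5, 142.7], array([ 0.713 , -0.0068]), np.float64(0.084), np.float64(7.3)), 'g': ([286.8, 137.3], array([0.7225, 0.0512]), np.float64(0.115), np.float64(36.6))}
dist 0.05877286788986906
10.2 [0.4794 0.0028 0.109 ] [0.3 0.5 0.2]
```

Yellow is at 7.3°, with 29° to go. Stroke 4 is the last.

apply_moves:
  deltas:
    - {"translation": [-0.001,-0.01,0],"turn": [0,0,0],"hand": 0.045}
    - {"translation": [0,-0.012,0],"turn": [0,0,0],"hand": 0.045}
    - {"translation": [0,-0.012,0],"turn": [0,0,0],"hand": 0.045}
    - {"translation": [0.001,-0.013,0],"turn": [0,0,0],"hand": 0.045}
    - {"translation": [0.002,-0.013,0],"turn": [0,0,0],"hand": 0.045}

```text
time: 10.7
ee_pos: [0.4795, -0.0607, 0.1086]
eef_rot: [-0.102, 0.995, 0.005, 0.001]
ft_force: [-1.4, 2.8, 1.2]
width: 0.0451
```

apply_moves:
  deltas:
    - {"translation": [0.004,-0.013,0],"turn": [0,0,0],"hand": 0.045}
    - {"translation": [0.005,-0.013,0],"turn": [0,0,0],"hand": 0.045}
    - {"translation": [0.006,-0.012,0],"turn": [0,0,0],"hand": 0.045}
    - {"translation": [0.005,-0.01,0],"turn": [0,0,0],"hand": 0.045}

```text
time: 11.1
ee_pos: [0.4978, -0.1138, 0.1084]
eef_rot: [-0.101, 0.995, 0.006, 0.0]
ft_force: [1.1, 11.6, -1.2]
width: 0.0451
```

apply_moves:
  deltas:
    - {"translation": [-0.006,0.013,0],"turn": [0,0,0],"hand": 0.045}
    - {"translation": [-0.006,0.014,0],"turn": [0,0,0],"hand": 0.045}
    - {"translation": [-0.005,0.014,0],"turn": [0,0,0],"hand": 0.045}
    - {"translation": [-0.003,0.014,0],"turn": [0,0,0],"hand": 0.045}
    - {"translation": [-0.001,0.014,0],"turn": [0,0,0],"hand": 0.045}

```text
time: 11.6
ee_pos: [0.4768, -0.0516, 0.1088]
eef_rot: [-0.096, 0.995, 0.006, 0.002]
ft_force: [-0.7, 0.5, -0.7]
width: 0.0446
```

apply_moves:
  deltas:
    - {"translation": [0,0.015,0],"turn": [0,0,0],"hand": 0.045}
    - {"translation": [0,0.015,0],"turn": [0,0,0],"hand": 0.045}
    - {"translation": [0,0.015,0],"turn": [0,0,0],"hand": 0.045}
    - {"translation": [0,0.009,0],"turn": [0,0,0],"hand": 0.045}
    - {"translation": [0,0.006,0],"turn": [0,0,0],"hand": 0.045}

```text
time: 12.1
ee_pos: [0.4771, 0.0056, 0.1092]
eef_rot: [-0.094, 0.996, 0.005, 0.003]
ft_force: [-0.0, -0.4, 0.3]
width: 0.0448
```

apply_moves:
  deltas:
    - {"translation": [0,0,0],"turn": [0,0,0],"hand": 0.08}
    - {"translation": [0,0,0],"turn": [0,0,0],"hand": 0.08}
    - {"translation": [0,0,0],"turn": [0,0,0],"hand": 0.08}
    - {"translation": [0,0,0],"turn": [0,0,0],"hand": 0.08}
    - {"translation": [0,0,0],"turn": [0,0,0],"hand": 0.08}

```text
time: 12.6
ee_pos: [0.4772, 0.0031, 0.1092]
eef_rot: [-0.093, 0.996, 0.005, 0.003]
ft_force: [-0.6, 0.3, 0.4]
width: 0.0758
```

```bash
python3 -c "from h import *;ang()"
```

```text
{'y': ([298.2, 152.2], array([0.6969, 0.0324]), np.float64(0.083), np.float64(36.7)), 'g': ([286.7, 137.2], array([0.7227, 0.0513]), np.float64(0.115), np.float64(36.6))}
dist 0.031982026202228064
12.65 [0.4772 0.0031 0.1092] [-0.2  0.6 -0.1]
```

Yellow is at 36.7° and green at 36.6°, so it is aligned. Lift clear and move away.

apply_moves:
  deltas:
    - {"translation": [0,0,0.02],"turn": [0,0,0],"hand": 0.08}
    - {"translation": [0,0,0.03],"turn": [0,0,0],"hand": 0.08}
    - {"translation": [0,0,0.04],"turn": [0,0,0],"hand": 0.08}
    - {"translation": [0,0,0.04],"turn": [0,0,0],"hand": 0.08}
    - {"translation": [-0.01,0.04,0],"turn": [0,0,0],"hand": 0.08}

```text
time: 13.15
ee_pos: [0.4661, 0.038, 0.2433]
eef_rot: [-0.088, 0.996, 0.004, 0.001]
ft_force: [1.5, 1.3, -1.4]
width: 0.0802
```

apply_moves:
  deltas:
    - {"translation": [-0.015,0.045,0],"turn": [0,0,0],"hand": 0.08}
    - {"translation": [-0.015,0.045,0],"turn": [0,0,0],"hand": 0.08}
    - {"translation": [-0.015,0.045,0],"turn": [0,0,0],"hand": 0.08}
    - {"translation": [-0.015,0.045,0],"turn": [0,0,0],"hand": 0.08}
    - {"translation": [0,0,0],"turn": [0,0,0],"hand": 0.08}

```text
time: 13.65
ee_pos: [0.402, 0.2277, 0.2459]
eef_rot: [-0.089, 0.996, 0.006, 0.004]
ft_force: [0.5, -0.9, -0.2]
width: 0.0799
```

apply_moves:
  deltas:
    - {"translation": [0,0,0],"turn": [0,0,0],"hand": 0.08}
    - {"translation": [0,0,0],"turn": [0,0,0],"hand": 0.08}
    - {"translation": [0,0,0],"turn": [0,0,0],"hand": 0.08}
    - {"translation": [0,0,0],"turn": [0,0,0],"hand": 0.08}
    - {"translation": [0,0,0],"turn": [0,0,0],"hand": 0.08}

```text
time: 14.15
ee_pos: [0.4034, 0.2248, 0.2457]
eef_rot: [-0.087, 0.996, 0.005, 0.004]
ft_force: [-0.0, -0.6, 0.4]
width: 0.0798
```

```bash
python3 - <<'E'
from h import *
ang(); t=snap('top','t9.png')
print([b for b in blobs(t,(0,0,0),(180,255,45),60) if abs(b[0][0]-316)<40 and b[0][1]>250])
E
```

```text
{'y': ([298.2, 152.2], array([0.6969, 0.0324]), np.float64(0.083), np.float64(36.7)), 'g': ([286.5, 137.0], array([0.723 , 0.0517]), np.float64(0.116), np.float64(36.6))}
dist 0.03246074552440225
14.2 [0.4034 0.2247 0.2457] [ 0.7 -0.4 -0.1]
[([315.7, 290.5], [311, 284, 11, 14, 124])]
```

View pics/t9.png

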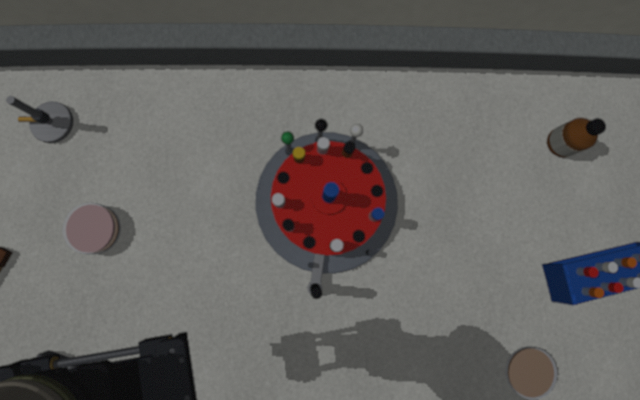

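The yellow cap (298,152) stands at the green ball (287,137), and the handle blob is exactly where it began (315.7,290.5). The robot is clear.

```bash
python3 -c "from h import *;print(order.close_job())"
```

```text
the job is handed in; nothing more can be done
None
```

The yellow-capped vial now stands at the green post, and I handed the job in at about 14 s of the 64 s allowed. I worked the lever handle through four full strokes, with the open jaws straddling it. Each stroke ran to the stop, where the force read 12 to 21 N, and back to rest.

- **Alignment:** from the top camera, the vial is at 36.7° and the green ball at 36.6° around the carousel axis. They are about 32 mm apart, against the 36 mm limit.
- **Lever:** the handle is at the same pixel position as at the start, (315.7, 290.5).
- **Carousel:** the vial's position was the same in the two looks about 1.5 s apart, so it is at rest.
- **Robot:** the arm is well clear and touching nothing.

No check failed. The largest measured mismatch was about 4 mm in the handle's distance from the carousel axis, which stayed within the jaw clearance.

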